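Count to the third gap and push the spice tin home

ROBOT

A 7-joint arm with a two-finger parallel gripper is mounted at the origin on the work surface. World frame = base frame: x ahead of the robot, y to its left, z up, the work surface at z = 0. Lengths are in mm, angles in rad, forces in N, time in s.
With the tool pointing down it reaches from about 400 to 875 mm from the base axis. Payload 4.4 kg.
Tool frame: the origin (TCP) lies midway between the tips of the shut fingers; the grasp point (between the pads) lies grasp_offset behind it (grasp_offset is the distance from the TCP to the grasp point, in mm); z points along the fingers, y is the line along which they close (so a half turn about z gives the same grasp; the last joint's range is limited). The gripper opens to 85 mm and grips with 20 to 120 N. Pads are 22 mm wide; open, the fingers measure 114 mm over their backs; the gripper's body (76 mm by 85 mm) begins 54 mm behind the grasp point. The pads swing forward as they close: fully open they stand 13 mm farther back than shut.
Start: joints at [-0.066, 0.628, 0.038, 1.517, -0.027, 0.996, -0.02], TCP at [650.014, 0.027, 231.313] pointing down, gripper open.
Joint ranges: [-3.06, 3.06], [-0.37, 2.12], [-1.25, 1.32], [0.18, 2.47], [-1.1, 4.24], [0.23, 1.98], [-2.94, 2.94]. Speed limits (rad/s): [2.57, 2.57, 3.14, 3.14, 3.14, 3.14, 3.14].

INTERFACE

Orientations are given as [roll, pitch, yaw] about the fixed x, y, z axes, in that order (R = Rz(yaw) Ry(pitch) Rx(roll)).
In Python, from cell import * gives the robot as it stands. The module is installed in compiled form; this text tells all that it offers.
- The arm moves only by the shell command python3 -m jog 'ROWS'. ROWS is a JSON object of lists of equal length, an entry for each row: "angular": the turn, a rotation vector about the tool's x, y, z in degrees, a list of three; "travel": the shift along the tool's x, y, z in cm, a list of three; "fingers": the closure, from 0 (fully open) to 1 (shut). In form: {"angular": [[rx, ry, rz], ...], "travel": [[tx, ty, tz], ...], "fingers": [fingers, ...]}. A call has 1 to 5 rows; each row is the pose to reach, as a shift and turn from the pose commanded when the call began, along the tool's axes at that moment; what a row does not reach only later rows make up. A row lasts 1/8 s, in which the tool goes at most 62.5 mm and 10.7 degrees, less where a joint would pass 70% of its speed; a pose out of reach is approached as far as the arm can. A call with a gripper value outside its range is refused whole. The fingers move at their own pace and stop on an object; the grip force is fixed at half the most. Time passes only in rows, so rows that repeat a pose let the fingers close. It gives the time, the measured TCP pose, the force and the opening at its end, in the units of the state.
- read_state(): the state, without advancing time (a new reading comes with each control period).
- get_image(name): name is "scene" or "side" or "wrist"; returns the picture (384x512x3 uint8, red, green, blue); there is no depth.
- camera_model(name): a dict with "mtx" (3x3 intrinsics, pixels), "k1" (the pictures are not rectified: a ray, as slopes to the right and down, at radius r is drawn at 1 + k1 r^2 times it, then the intrinsics apply), "T" (4x4, takes a point from camera to world coordinates). Camera axes: x right, y down, z forward; pixel columns grow to the right and rows downward; lengths in mm; the calibration is good to about 2 mm. A picture is of the moment at which its call begins: read the wrist's pose just before it. camera_model takes no time and is no camera call; for the wrist camera it gives the pose at the moment of the call.
- finish_job(): hands the job in, once; it reports no verdict.
The state is a dict: "clock": time; "qpos": joint angles; "qd": joint speeds; "tau": joint torques, N m; "eef_pos": TCP position; "tool_rot": TCP orientation; "force": force on the tool from outside, world axes, zero at the start; "torque": the same for the moment, N m; "width": finger opening in mm.
Only numpy, scipy, OpenCV 4.12 (cv2) and the standard library are available. Lean on these libraries where they do the work, as an engineer would, in place of code of your own. Each camera call takes 0.05 s, during which the arm holds its last target. There are 200 camera calls.

TASK

Starting at the red end of the white rack, run a fingertip along its back rail so that it bends the first, second and third orange prongs one after another, and stop there, over the third gap, without bending the fourth prong or any beyond it. Then push the yellow-lidded tin across the counter into that third gap from the red end, fully home against the back panel. Only push the tin, never lift it or tip it over, and leave everything else where it stands.

Things in the scene. Friction and masses are not known exactly. Their poses are not given: they have to be found in the camera images.
- rack: White divider rack fixed to the counter. Origin on the counter under the middle of its back panel; x is the way a tin is pushed in, y along the rack, z up. Back panel 8 mm thick (rack x -4 to +4), 48 mm high, 353 mm long. It has no floor: tins slide on the bare counter (z 0).
- rail_mid (a point): Middle of the top of the steel rail (10 mm diameter) along the top of the back panel: rack x 0, y 0, z 55. An orange bendy prong stands on the rail above each divider, seven in all, 58 mm apart, including both end dividers.
- front_mid (a point): Counter level at the front edge of the middle divider: rack x -46, y 0, z 0. Seven dividers, 5 mm thick, 45 mm high, reach from the back panel to here, at rack y = +174, +116, +58, 0, -58, -116, -174 mm: six gaps, each 53 mm wide, centred at y = +145, +87, +29, -29, -87, -145.
- prong0 (a joint): Sideways bend of the orange prong over the divider at rack y = +174 mm (rad): 0 upright, springs back by itself; positive leans to rack -y, up to 1.35 either way. All alike: 7 mm thick, from z 55 to z 83, hinged at the foot, 0.03 N m/rad: a shut fingertip passing 10 to 20 mm above the rail bends them with 1 to 2 N and rides over. Felt when bent past 0.25.
- prong1 (a joint): Sideways bend of the orange prong over the divider at rack y = +116 mm (rad): 0 upright, springs back by itself; positive leans to rack -y, up to 1.35 either way. Like prong0.
- prong2 (a joint): Sideways bend of the orange prong over the divider at rack y = +58 mm (rad): 0 upright, springs back by itself; positive leans to rack -y, up to 1.35 either way. Like prong0.
- prong3 (a joint): Sideways bend of the orange prong over the divider at rack y = +0 mm (rad): 0 upright, springs back by itself; positive leans to rack -y, up to 1.35 either way. Like prong0.
- prong4 (a joint): Sideways bend of the orange prong over the divider at rack y = -58 mm (rad): 0 upright, springs back by itself; positive leans to rack -y, up to 1.35 either way. Like prong0.
- prong5 (a joint): Sideways bend of the orange prong over the divider at rack y = -116 mm (rad): 0 upright, springs back by itself; positive leans to rack -y, up to 1.35 either way. Like prong0.
- prong6 (a joint): Sideways bend of the orange prong over the divider at rack y = -174 mm (rad): 0 upright, springs back by itself; positive leans to rack -y, up to 1.35 either way. Like prong0.
- red_end: Red plastic block, 30 x 16 x 30 mm high, fixed beside one end of the rack: marks the end from which gaps are counted. It may stand at either end (rack x -25, rack y +187 or -187). Origin: centre of its underside.
- white_end: White plastic block of the same size, fixed at the other end. Origin: centre of its underside.
- tin: The spice tin to push: steel with a yellow lid, 42 mm diameter, 42 mm high, about 0.1 to 0.2 kg, standing alone on the counter in front of the rack. Origin: centre of its underside. Home in a gap (touching the back panel) its centre is at rack x -25 and its front is level with the dividers' front edges.
- tin_a: Green-lidded tin of the same size already standing home in the gap at rack y +87. Leave alone. Origin: centre of its underside.
- tin_b: Green-lidded tin of the same size already standing home in the gap at rack y -87. Leave alone. Origin: centre of its underside.
- plate: Blue melamine plate, 200 mm diameter, 18 mm high, on the counter to the robot's right. Leave alone. Origin: centre of its underside.
- tumbler: Glass tumbler, 68 mm diameter at the rim, 90 mm high, left of the yellow tin. Leave alone. Origin: centre of its underside.
- funnel: Black plastic funnel standing mouth down, 84 mm diameter, 88 mm high, right of the yellow tin. Leave alone. Origin: centre of its underside.
- ladle: Stainless ladle lying behind the rack, bowl 80 mm diameter, 30 mm high, handle reaching 264 mm along its own +x. Leave alone. Origin: under the bowl's centre.

How it is judged (in metres and radians):
On the way, in this order (a step that is already met when the one before it is completed fails the run):
1. a finger bends the first prong, counted from the red end, past 0.25 rad (contact force between the fingers and rack above 0.05 N and ((y of red_end in the frame of rack above 0 m and (value of joint prong0 above 0.25 rad or value of joint prong0 below -0.25 rad)) or (y of red_end in the frame of rack below 0 m and (value of joint prong6 above 0.25 rad or value of joint prong6 below -0.25 rad)))).
2. a finger bends the second prong, counted from the red end, past 0.25 rad (contact force between the fingers and rack above 0.05 N and ((y of red_end in the frame of rack above 0 m and (value of joint prong1 above 0.25 rad or value of joint prong1 below -0.25 rad)) or (y of red_end in the frame of rack below 0 m and (value of joint prong5 above 0.25 rad or value of joint prong5 below -0.25 rad)))).
3. a finger bends the third prong, counted from the red end, past 0.25 rad (contact force between the fingers and rack above 0.05 N and ((y of red_end in the frame of rack above 0 m and (value of joint prong2 above 0.25 rad or value of joint prong2 below -0.25 rad)) or (y of red_end in the frame of rack below 0 m and (value of joint prong4 above 0.25 rad or value of joint prong4 below -0.25 rad)))).
4. the yellow tin stands home in the third gap from the red end (x of tin in the frame of rack between -0.031 and -0.019 m and ((y of red_end in the frame of rack above 0 m and y of tin in the frame of rack between 0.021 and 0.037 m) or (y of red_end in the frame of rack below 0 m and y of tin in the frame of rack between -0.037 and -0.021 m)) and height (world z) of tin below 0.004 m and angle between tin's own z axis and vertical below 0.1 rad), for 0.2 s.
At the end, for the whole second after the job is handed in: The yellow tin stands upright (within 0.1 rad) on the counter at rest in the third gap from the red end, its centre within 6 mm of the home place at rack x -25 mm and within 8 mm of the gap's middle; every other loose thing is within 15 mm of where it started (all of step 4 and linear speed of tin below 0.01 m/s and distance of each of tin_a, tin_b, plate, tumbler, funnel, ladle from where it was at the start of the episode below 0.015 m); the robot touches nothing.
It fails at once if a prong beyond the third gap (the fourth to seventh from the red end) is bent past 0.25 rad ((y of red_end in the frame of rack above 0 m and ((value of joint prong3 above 0.25 rad or value of joint prong3 below -0.25 rad) or (value of joint prong4 above 0.25 rad or value of joint prong4 below -0.25 rad) or (value of joint prong5 above 0.25 rad or value of joint prong5 below -0.25 rad) or (value of joint prong6 above 0.25 rad or value of joint prong6 below -0.25 rad))) or (y of red_end in the frame of rack below 0 m and ((value of joint prong0 above 0.25 rad or value of joint prong0 below -0.25 rad) or (value of joint prong1 above 0.25 rad or value of joint prong1 below -0.25 rad) or (value of joint prong2 above 0.25 rad or value of joint prong2 below -0.25 rad) or (value of joint prong3 above 0.25 rad or value of joint prong3 below -0.25 rad)))).
It fails at once if the yellow tin is lifted more than 8 mm (height (world z) of tin above 0.008 m).
It fails at once if the yellow tin is tipped more than 0.35 rad (angle between tin's own z axis and vertical above 0.35 rad).
It fails at once if another thing is shifted more than 15 mm (distance of any of tin_a, tin_b, plate, tumbler, funnel, ladle from where it was at the start of the episode above 0.015 m).
It also fails if it takes over 72 s, if anything falls off the work surface, if the arm or the gripper's body presses on something with over 40 N, if the wrist force passes 120 N, or if a joint passes its speed limit or range.

## Working session

There is one attempt and no reset: what is moved stays moved. The work goes in short steps, Python scripts to look and compute and a shell command to move; the robot and the scene stay as the last step left them, time stands still between calls to the robot, and variables do not carry over. Pictures are saved under pics/ and viewed, on a budget of 10 in all, crops included, one or two more only if the job needs it, and the job is handed in when it is done.

```bash
mkdir -p pics; cat > h.py <<'E'
from cell import *
import numpy as np, cv2
def snap(n,f):
    im=get_image(n); cv2.imwrite('pics/'+f,im[:,:,::-1]); return im
def ray(cm,u,v):
    K=np.array(cm['mtx']);T=np.array(cm['T']);k=cm['k1']
    d=np.array([(u-K[0,2])/K[0,0],(v-K[1,2])/K[1,1]]);s=d.copy()
    for _ in range(30): s=d/(1+k*(s@s))
    return T[:3,3],T[:3,:3]@np.array([s[0],s[1],1])
def onz(cm,u,v,z):
    o,d=ray(cm,u,v); return o+d*(z-o[2])/d[2]
def proj(cm,P):
    K=np.array(cm['mtx']);T=np.array(cm['T']);p=T[:3,:3].T@(np.array(P,float)-T[:3,3])
    s=p[:2]/p[2]; s=s*(1+cm['k1']*(s@s)); return K[0,0]*s[0]+K[0,2],K[1,1]*s[1]+K[1,2]
E
python3 - <<'E'
from h import *
a=snap('scene','a.png');b=snap('side','b.png')
for n in('scene','side','wrist'): print(n,np.round(np.array(camera_model(n)['T']),2).tolist(),camera_model(n)['mtx'],camera_model(n)['k1'])
print(read_state())
E
```

```text
scene [[-0.8, 0.43, -0.43, 1229.47], [0.6, 0.58, -0.55, 723.09], [0.02, -0.69, -0.72, 1133.28], [0.0, 0.0, 0.0, 1.0]] [[491.19060146   0.         253.60447908]
 [  0.         491.19060146 192.96441672]
 [  0.           0.           1.        ]] -0.011820832509434906
side [[0.99, -0.08, 0.12, 428.03], [-0.14, -0.63, 0.76, -1110.45], [0.01, -0.77, -0.64, 931.65], [0.0, 0.0, 0.0, 1.0]] [[444.79840886   0.         256.68272116]
 [  0.         444.79840886 188.87746757]
 [  0.           0.           1.        ]] 0.049861799056479084
wrist [[1.0, 0.0, 0.0, 649.47], [0.0, -0.96, -0.27, 69.33], [-0.0, 0.27, -0.96, 373.82], [0.0, 0.0, 0.0, 1.0]] [[281.11126437   0.         253.62727581]
 [  0.         281.11126437 195.46636494]
 [  0.           0.           1.        ]] -0.0014571292420542208
{'clock': 0.1, 'qpos': array([-0.06585282,  0.62924827,  0.03843522,  1.51824955, -0.02700429,
        0.99629119, -0.01998493]), 'qd': array([-0.00017411, -0.00241932, -0.00066232, -0.00479724, -0.00030972,
        0.00112875,  0.00041382]), 'tau': array([ 3.65140630e-03, -5.64529252e+01,  1.23032581e+00, -1.93971133e+01,
        1.11524854e-02,  5.46943455e-03, -1.37002465e-05]), 'eef_pos': array([6.49453369e+02, 7.23092468e-02, 2.30490240e+02]), 'tool_rot': array([-3.13991382e+00,  6.88776830e-06,  1.57087002e+00]), 'force': array([-0.02794582,  0.25136861, -0.58703404]), 'torque': array([-0.0267337 ,  0.05811511,  0.01852301]), 'width': 85.47714085264936}
```

View pics/a.png

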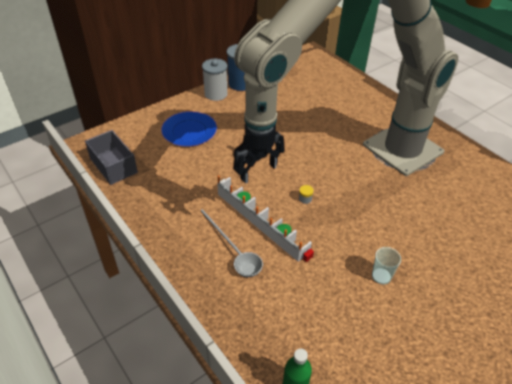

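View pics/b.png

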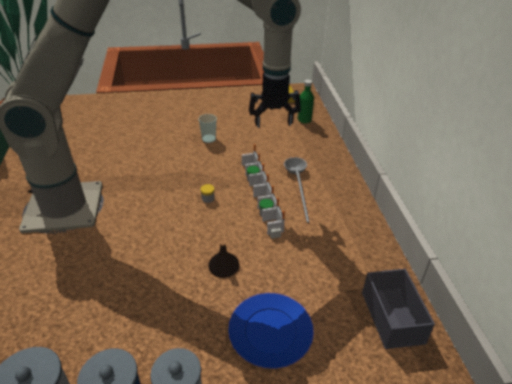

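The scene view shows the red block at about (308,254), the rack running from there to (222,183), and the yellow tin at (306,192). The side view shows the rack from (248,155) to (277,232), the tin at (207,192) and the funnel at (224,262). Next I'll enlarge both.

```bash
python3 - <<'E'
from h import *
a=cv2.imread('pics/a.png')[165:275,200:335];b=cv2.imread('pics/b.png')[140:245,190:300]
A=cv2.resize(a,None,fx=5,fy=5,interpolation=3)[:, :];B=cv2.resize(b,None,fx=5,fy=5,interpolation=3)
A=cv2.resize(a,(405*1,330),interpolation=3)
B=cv2.resize(b,(385,368),interpolation=3)
o=np.zeros((370,800,3),np.uint8);o[:330,:405]=A;o[:368,410:795]=B
cv2.imwrite('pics/c.png',o)
E
```

```text
(no output)
```

View pics/c.png

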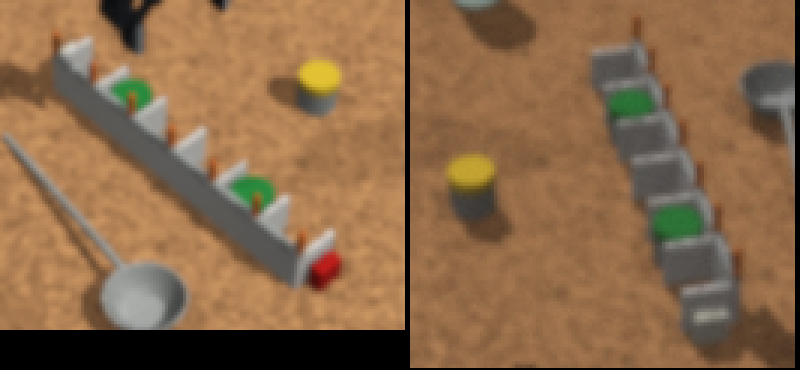

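The enlarged views show all seven prong tips in both cameras. The green tins stand in gaps 2 and 5 from the red end. I'll fit the rack pose jointly from both.

```bash
cat > fit.py <<'E'
from h import *
from scipy.optimize import least_squares
s=np.array([(300,234),(257,194),(213,158),(171,127),(131,93),(93,64),(57,35)])/3+[200,165]
d=(np.array([(637,18),(652,50),(668,88),(683,121),(699,164),(717,207),(738,252)])-[410,0])/3.5+[190,140]
cs,cd=camera_model('scene'),camera_model('side')
for cm,p in((cs,s),(cd,d)):
    q=np.array([onz(cm,*x,83) for x in p]);print(np.round(q[:,:2]).tolist())
t=np.array([onz(cs,306.3,189.7,42),onz(cd,207.4,188.9,42)]);print('tin',t.round())
off=58*np.arange(3,-4,-1)   # toward red end
def f(p):
    r=[]
    for cm,px in((cs,s),(cd,d)):
        for o,x in zip(off,px): r+=list(np.array(proj(cm,[p[0]+o*np.cos(p[2]),p[1]+o*np.sin(p[2]),83]))-x)
    return np.array(r)
r=least_squares(f,[700,50,1.5]);print(r.x,np.abs(r.fun).max(),r.fun.round(1))
E
python3 fit.py
```

```text
[[618.0, 151.0], [620.0, 92.0], [625.0, 33.0], [633.0, -22.0], [637.0, -81.0], [644.0, -136.0], [650.0, -191.0]]
[[616.0, 139.0], [622.0, 84.0], [628.0, 22.0], [633.0, -29.0], [637.0, -90.0], [642.0, -148.0], [649.0, -205.0]]
tin [[441. -19.  42.]
 [443. -25.  42.]]
[632.46845318 -25.58350086   1.6637182 ] 1.8365264254821057 [-0.2 -1.  -1.  -0.  -0.8  0.1 -0.6 -0.8 -0.6 -0.4 -0.7 -1.2 -1.  -1.5
 -0.2 -1.4 -0.5 -1.1 -0.7 -1.8 -0.4 -0.6 -0.1 -1.4 -0.1 -1.6 -0.5 -1.4]
```

The two cameras agree to about 10 mm: rack centre about (632,-26), red at +y, and the tin about (442,-22). The wrist view should refine this.

```bash
python3 - <<'E'
from h import *
im=snap('wrist','w.png')
cv2.imwrite('pics/w2.png',cv2.resize(im[:,:,::-1],(768,576),interpolation=3))
cm=camera_model('wrist')
print([np.round(proj(cm,p)) for p in([616,148,83],[632,-26,83],[442,-22,42])])
E
```

```text
[array([217.,  26.]), array([237., 206.]), array([ 84., 193.])]
```

View pics/w2.png

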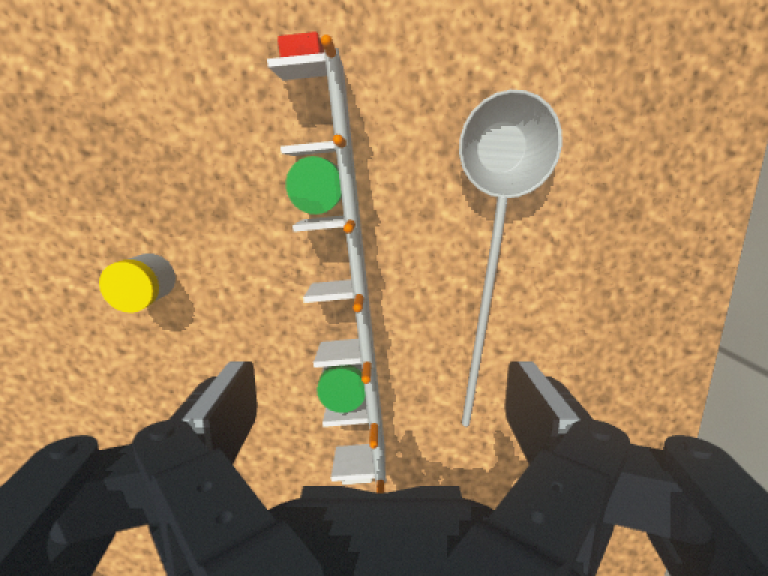

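The wrist view shows the red block at (298,44), the prong tips from (326,40) to (374,443), the green lids in gaps 2 and 5, and the yellow lid at (127,287), in 1.5x pixels. I'll refit with these.

```bash
python3 - <<'E'
from h import *
from scipy.optimize import least_squares
cm=camera_model('wrist')
px=np.array([(326,40),(338,139),(349,228),(358,306),(366,379),(374,443)])/1.5
off=58*np.arange(3,-3,-1)
f=lambda p:np.concatenate([np.array(proj(cm,[p[0]+o*np.cos(p[2]),p[1]+o*np.sin(p[2]),83]))-x for o,x in zip(off,px)])
r=least_squares(f,[632,-26,1.66]);p=r.x;print(p,r.fun.round(1))
y=np.array([np.cos(p[2]),np.sin(p[2])]);x=np.array([y[1],-y[0]])
R=lambda q:((q-p[:2])@x,(q-p[:2])@y)
t=onz(cm,127/1.5,287/1.5,42)[:2];print('tin',t,R(t))
for g in((314,184),(341.5,390)):
    t=onz(cm,g[0]/1.5,g[1]/1.5,42)[:2];print('green',t,R(t))
for yy in(210,29):print(yy,p[:2]+yy*y)
E
```

```text
[633.33362725 -24.4354586    1.66902567] [ 0.1 -1.2 -0.1 -0.5 -0.4 -0.3 -0.   1.   0.3  0.5  0.1  1.4]
tin [442.97632496 -20.12230856] (np.float64(-189.01666442019854), np.float64(22.96097493805981))
green [598.95383415  61.25451034] (np.float64(-25.81032139928557), np.float64(88.64856603398796))
green [ 615.58402413 -113.47143689] (np.float64(-26.39592660360766), np.float64(-86.86603996890804))
210 [612.73862241 184.55221035]
29 [630.48955516   4.4247433 ]
```

```bash
python3 -m jog '{"angular":[[0,0,-2],[0,0,-4],[0,0,-5.6],[0,0,-5.6],[0,0,-5.6]],"travel":[[4.6,-1,0],[9.2,-2,2],[14,-3,6],[18.5,-3.7,10],[18.5,-3.7,12]],"fingers":[1,1,1,1,1]}'
```

```text
clock: 0.78
eef_pos: [609.7, 191.3, 108.5]
tool_rot: [-3.137, -0.003, 1.676]
force: [-0.3, -0.5, 1.6]
width: -0.1
```

```bash
python3 -m jog '{"angular":[[0,0,0],[0,0,0],[0,0,0]],"travel":[[0,0,2],[0,0,4],[0,0,4]],"fingers":[1,1,1]}'; python3 - <<'E'
from h import *
s=read_state();e=np.array(s['eef_pos']);print(e,s['tool_rot'],s['force'])
p=np.array([633,-24.6]);a=1.668;y=np.array([np.cos(a),np.sin(a)]);x=np.array([y[1],-y[0]]);print((e[:2]-p)@x,(e[:2]-p)@y)
E
```

```text
clock: 1.15
eef_pos: [611.6, 184.4, 69.5]
tool_rot: [-3.138, 0.001, 1.668]
force: [-0.1, -0.0, -0.3]
width: -0.1
[611.62577134 184.42522511  69.47172737] [-3.13790053e+00  8.30464187e-04  1.66830333e+00] [-0.09816117 -0.02381903 -0.33231813]
-0.9872915680484199 210.11289260768567
```

```bash
python3 -m jog '{"angular":[[0,0,0],[0,0,0],[0,0,0],[0,0,0],[0,0,0]],"travel":[[-1.5,0,0],[-3,0,0],[-4.5,0,0],[-6,0,0],[-7.5,0,0]],"fingers":[1,1,1,1,1]}'; python3 -m jog '{"angular":[[0,0,0],[0,0,0],[0,0,0],[0,0,0],[0,0,0]],"travel":[[-1.5,0,0],[-3,0,0],[-4.5,0,0],[-6,0,0],[-6,0,0]],"fingers":[1,1,1,1,1]}'; python3 - <<'E'
from h import *
snap('wrist','p.png')
E
```

```text
clock: 1.78
eef_pos: [620.5, 108.7, 71.5]
tool_rot: [3.141, 0.0, 1.668]
force: [0.5, -0.4, -0.2]
width: 0.0
clock: 2.4
eef_pos: [626.3, 48.0, 71.2]
tool_rot: [-3.141, 0.001, 1.666]
force: [0.1, 0.0, 0.2]
width: 0.3
```

View pics/p.png

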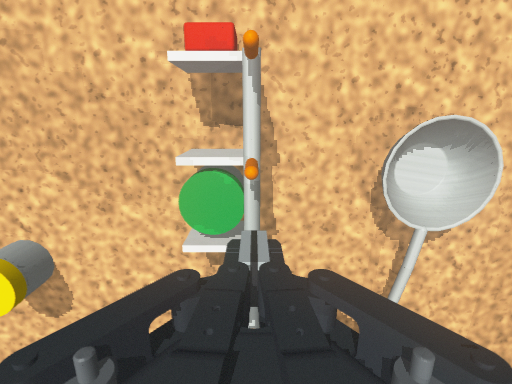

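The fingertip is centred on the rail at (255,245). Prongs 1 and 2 have sprung back at (250,42) and (250,170), and prong 3 is next.

```bash
for i in 1; do python3 -m jog '{"angular":[[0,0,0],[0,0,0]],"travel":[[-1,0,0],[-1.8,0,0]],"fingers":[1,1]}'; python3 -m jog '{"angular":[[0,0,0],[0,0,0],[0,0,0]],"travel":[[-1,0,0],[-2,0,0],[-2.5,0,0]],"fingers":[1,1,1]}'; done; python3 - <<'E'
from h import *
s=read_state();e=np.array(s['eef_pos']);print(e,s['force'])
p=np.array([633,-24.6]);a=1.668;y=np.array([np.cos(a),np.sin(a)]);x=np.array([y[1],-y[0]]);print((e[:2]-p)@x,(e[:2]-p)@y)
snap('wrist','q.png')
E
```

```text
clock: 2.7
eef_pos: [627.9, 32.9, 71.3]
tool_rot: [-3.142, -0.0, 1.669]
force: [-0.8, 1.2, 0.8]
width: 0.1
clock: 3.08
eef_pos: [630.6, 6.4, 71.4]
tool_rot: [3.141, 0.001, 1.667]
force: [-1.3, 0.6, 0.8]
width: 0.1
[630.59495621   6.43369729  71.4429588 ] [-1.3119035   0.59334615  0.79092563]
0.6181505723273528 31.120612023331965
```

View pics/q.png

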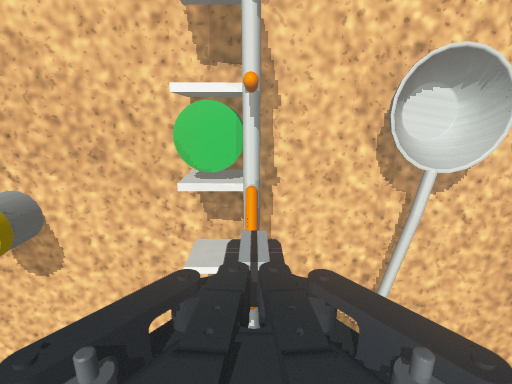

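Prong 3 lies bent under the fingertip (strip at (250,185)-(250,230)) and prong 2 is upright at (250,82). The tool is at rack y of about 31, short of prong 4. Now I'll lift straight up.

```bash
python3 -m jog '{"angular":[[0,0,0],[0,0,0],[0,0,0],[0,0,10],[0,0,20]],"travel":[[0,0,-2],[0,0,-5],[0,0,-9],[0,-3,-12],[0,-7,-13]],"fingers":[1,1,1,1,0.85]}'; python3 - <<'E'
from h import *
cs,cd=camera_model('scene'),camera_model('side')
print('tumbler rim', onz(cs,387,255,90),onz(cd,207,118,90)); print('funnel base',onz(cd,224,266,0))
s=read_state();print(s['qpos'].round(2))
E
```

```text
clock: 3.75
eef_pos: [562.0, 1.6, 204.6]
tool_rot: [3.136, -0.002, 1.315]
force: [0.2, 0.5, -1.0]
width: 12.8
tumbler rim [462.74309753 321.88569855  90.        ] [465.25081731 326.07727368  90.        ]
funnel base [ 468.22606099 -308.06620362    0.        ]
[-0.1   0.53  0.08  1.8  -0.05  0.8  -0.26]
```

```bash
python3 -m jog '{"angular":[[0,0,10],[0,0,20],[0,0,30],[0,0,40],[0,0,50]],"travel":[[-1.3,-2.8,0],[-2.6,-5.7,0],[-3.9,-8.6,2],[-5.2,-11.4,4],[-6.4,-14.2,6]],"fingers":[0.85,0.85,0.85,0.85,0.85]}';  python3 -m jog '{"angular":[[0,0,10],[0,0,20],[0,0,20],[0,0,20]],"travel":[[0,0,1],[0,0,2],[0,0,3],[0,0,3]],"fingers":[0.85,0.85,0.85,0.85]}'; cat > st.py <<'E'
from h import *
s=read_state();e=np.array(s['eef_pos']);print(e.round(1),s['force'].round(1),s['tool_rot'].round(3),s['width'])
p=np.array([633,-24.6]);a=1.668;y=np.array([np.cos(a),np.sin(a)]);x=np.array([y[1],-y[0]]);print('rack',((e[:2]-p)@x).round(1),((e[:2]-p)@y).round(1))
E
python3 st.py; python3 -c "
from h import *
snap('wrist','r.png')"
```

```text
clock: 4.38
eef_pos: [407.0, -25.2, 142.0]
tool_rot: [3.141, -0.003, 0.442]
force: [-0.2, -0.0, 0.2]
width: 13.1
clock: 4.88
eef_pos: [407.2, -25.2, 111.2]
tool_rot: [-3.141, 0.0, 0.101]
force: [-0.0, -0.5, -0.7]
width: 13.1
[407.2 -25.2 111.2] [-0.  -0.5 -0.7] [-3.141  0.     0.101] 13.056403061723385
rack -224.8 21.3
```

View pics/r.png

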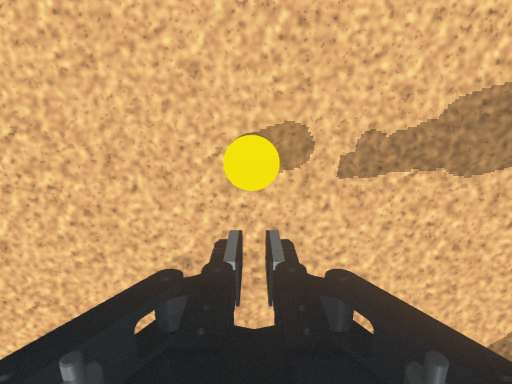

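The tin's lid is at (251.5,162), ahead of the two fingertips at (235,235) and (273,235). I'll locate it from here.

```bash
python3 - <<'E'
from h import *
cm=camera_model('wrist');im=cv2.imread('pics/r.png');m=cv2.inRange(im,(0,180,180),(90,255,255))
mo=cv2.moments(m,True);u,v=mo['m10']/mo['m00'],mo['m01']/mo['m00'];t=onz(cm,u,v,42)[:2]
p=np.array([633,-24.6]);a=1.668;y=np.array([np.cos(a),np.sin(a)]);x=np.array([y[1],-y[0]]);print(u,v,t,(t-p)@x,(t-p)@y)
E
```

```text
250.89604158336667 162.59016393442624 [442.08538298 -19.99673694] -189.56664364157623 23.10992517917393
```

```bash
python3 -m jog '{"angular":[[0,0,0],[0,0,0],[0,0,0],[0,0,0],[0,0,0]],"travel":[[-0.5,-0.2,0],[-0.5,-0.2,3],[-0.5,-0.2,6],[-0.5,-0.2,9],[-0.5,-0.2,9.6]],"fingers":[0.85,0.85,0.85,0.85,0.85]}'; python3 st.py
```

```text
clock: 5.55
eef_pos: [407.8, -24.5, 21.7]
tool_rot: [-3.14, 0.016, 0.101]
force: [2.1, 1.1, 0.5]
width: 12.9
[407.8 -24.5  21.7] [2.1 1.1 0.5] [-3.14   0.016  0.101] 12.947678704642604
rack -224.2 22.0
```

```bash
python3 -m jog '{"angular":[[0,0,0],[0,0,0],[0,0,0],[0,0,0],[0,0,0]],"travel":[[0.8,0,0],[1.6,-0.05,0],[2.4,-0.1,0],[3.2,-0.15,0],[4,-0.2,0]],"fingers":[0.85,0.85,0.85,0.85,0.85]}'; python3 st.py;  python3 -m jog '{"angular":[[0,0,0],[0,0,0],[0,0,0],[0,0,0],[0,0,0]],"travel":[[0.8,0,0],[1.6,-0.05,0],[2.4,-0.1,0],[3.2,-0.15,0],[4,-0.2,0]],"fingers":[0.85,0.85,0.85,0.85,0.85]}'; python3 st.py
cat > tin.py <<'E'
from h import *
import sys
cm=camera_model('wrist');im=snap('wrist',sys.argv[1])[:,:,::-1];m=cv2.inRange(im,(0,150,150),(90,255,255))
n,l,s,c=cv2.connectedComponentsWithStats(m);i=1+s[1:,4].argmax();u,v=c[i];t=onz(cm,u,v,42)[:2]
p=np.array([633,-24.6]);a=1.668;y=np.array([np.cos(a),np.sin(a)]);x=np.array([y[1],-y[0]]);print(s[i],u,v,t,'tin rack',(t-p)@x,(t-p)@y)
E
python3 tin.py s.png
```

```text
clock: 6.18
eef_pos: [448.7, -18.4, 22.4]
tool_rot: [-3.139, 0.013, 0.098]
force: [-0.5, -0.5, -0.3]
width: 12.7
[448.7 -18.4  22.4] [-0.5 -0.5 -0.3] [-3.139  0.013  0.098] 12.745574346595525
rack -182.8 24.1
clock: 6.8
eef_pos: [488.0, -12.6, 21.6]
tool_rot: [-3.139, 0.014, 0.098]
force: [-0.4, 0.1, 0.9]
width: 12.9
[488.  -12.6  21.6] [-0.4  0.1  0.9] [-3.139  0.014  0.098] 12.868008095308682
rack -143.1 26.0
[ 207  158   95   90 6686] 253.61097816332637 201.96081364044272 [519.75853929  -9.83610109] tin rack -111.27405145676498 25.68436505018445
```

View pics/s.png

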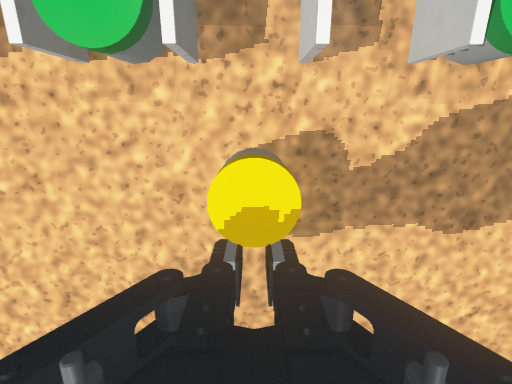

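The tin is at (254,202), snug in the two-finger cradle. The third gap lies ahead, between front-bottom corners at about (196,61) and (302,62). I'll check the gap's middle.

```bash
python3 - <<'E'
from h import *
cm=camera_model('wrist')
p=np.array([633,-24.6]);a=1.668;y=np.array([np.cos(a),np.sin(a)]);x=np.array([y[1],-y[0]])
for q in((196,61),(302,62)):
    t=onz(cm,*q,0)[:2];print((t-p)@x,(t-p)@y)
E
```

```text
-44.4551648005783 56.71051013806666
-44.8654756587046 0.14837736167383722
```

```bash
python3 -m jog '{"angular":[[0,0,0],[0,0,0],[0,0,0],[0,0,0],[0,0,0]],"travel":[[0.8,-0.07,0],[1.6,-0.14,0],[2.4,-0.2,0],[3.2,-0.26,0],[4,-0.28,0]],"fingers":[0.85,0.85,0.85,0.85,0.85]}'; python3 st.py; python3 tin.py t.png
```

```text
clock: 7.48
eef_pos: [527.6, -5.9, 21.0]
tool_rot: [-3.139, 0.014, 0.098]
force: [-1.3, -0.7, 1.7]
width: 13.0
[527.6  -5.9  21. ] [-1.3 -0.7  1.7] [-3.139  0.014  0.098] 13.044169865567202
rack -103.1 28.8
[ 207  158   95   90 6708] 253.50581395348837 202.27549194991056 [559.36541598  -3.0138604 ] tin rack -71.19203828423952 28.63052691480069
```

```bash
python3 -m jog '{"angular":[[0,0,0],[0,0,0],[0,0,0],[0,0,0],[0,0,0]],"travel":[[0.8,0,0],[1.6,0,0],[2.4,0,0],[3.2,0,0],[4,0,0]],"fingers":[0.85,0.85,0.85,0.85,0.85]}'; python3 -m jog '{"angular":[[0,0,0],[0,0,0],[0,0,0],[0,0,0]],"travel":[[0.2,0,0],[0.4,0,0],[0.6,0,0],[0.6,0,0]],"fingers":[0.85,0.85,0.85,0.85]}'; python3 st.py; python3 tin.py u.png
```

```text
clock: 8.15
eef_pos: [567.5, -2.1, 20.5]
tool_rot: [-3.139, 0.014, 0.098]
force: [-1.7, -0.2, 1.9]
width: 12.9
clock: 8.65
eef_pos: [573.1, -1.5, 20.4]
tool_rot: [-3.139, 0.013, 0.098]
force: [-0.1, -0.2, 0.4]
width: 13.0
[573.1  -1.5  20.4] [-0.1 -0.2  0.4] [-3.139  0.013  0.098] 12.976767580773664
rack -57.4 28.8
[ 206  164   96   85 6575] 253.45216730038024 203.83984790874524 [604.27785844   1.29145668] tin rack -26.073773715539016 28.556737718462657
```

View pics/u.png

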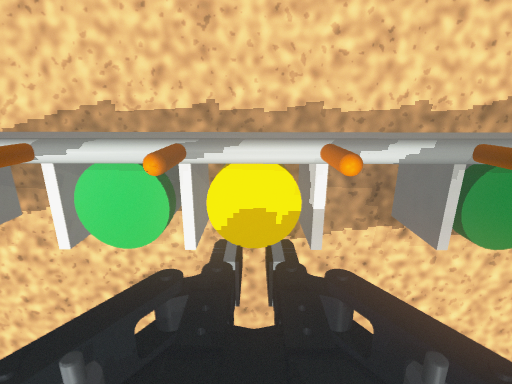

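The tin at (254,204) is in the gap next to the green tin, with its far edge at the rail. There is no panel force yet, so I'll nudge until I feel it.

```bash
python3 -m jog '{"angular":[[0,0,0],[0,0,0]],"travel":[[0.1,0,0],[0.1,0,0]],"fingers":[0.85,0.85]}'; python3 -m jog '{"angular":[[0,0,0],[0,0,0],[0,0,0]],"travel":[[0.1,0,0],[0.2,0,0],[0.2,0,0]],"fingers":[0.85,0.85,0.85]}'; python3 st.py
```

```text
clock: 8.95
eef_pos: [573.6, -1.4, 20.4]
tool_rot: [-3.139, 0.014, 0.098]
force: [-1.5, -0.1, 1.2]
width: 12.3
clock: 9.32
eef_pos: [573.8, -1.4, 20.3]
tool_rot: [-3.138, 0.017, 0.097]
force: [-5.7, -0.4, 5.9]
width: 13.3
[573.8  -1.4  20.3] [-5.7 -0.4  5.9] [-3.138  0.017  0.097] 13.31946060888079
rack -56.7 28.8
```

The tool stalled against the panel at 5.7 N, so the tin is home. I'll back off and lift.

```bash
python3 -m jog '{"angular":[[0,0,0],[0,0,0],[0,0,0],[0,0,0],[0,0,0]],"travel":[[-0.5,0,0],[-2,0,0],[-4,0,0],[-4,0,-4],[-4,0,-9]],"fingers":[0.85,0.85,0.85,0.85,0.85]}'; python3 -m jog '{"angular":[[0,0,0],[0,0,0],[0,0,0],[0,0,0]],"travel":[[0,0,-2],[0,0,-4],[0,0,-4],[0,0,-4]],"fingers":[0.85,0.85,0.85,0.85]}'; python3 st.py; python3 tin.py v.png
```

```text
clock: 9.95
eef_pos: [537.4, -5.2, 111.4]
tool_rot: [-3.14, 0.014, 0.097]
force: [1.8, -0.2, 0.7]
width: 13.0
clock: 10.45
eef_pos: [537.8, -4.9, 150.3]
tool_rot: [-3.139, 0.014, 0.098]
force: [0.7, -0.0, -0.7]
width: 12.9
[537.8  -4.9 150.3] [ 0.7 -0.  -0.7] [-3.139  0.014  0.098] 12.922127737037734
rack -92.8 28.8
[ 229   92   51   51 2059] 253.9752306945119 116.33025740650801 [604.92550906   1.40335675] tin rack -25.418320393588274 28.605254629078896
```

View pics/v.png

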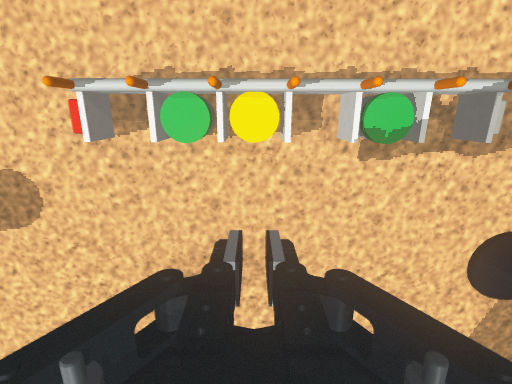

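The yellow tin at (254,116) is home in the third gap from the red block (75,116). It measures rack (-25.4, 28.6), the prongs are upright, and the gripper is clear.

```bash
python3 -c "
from cell import *
print(finish_job())"
```

```text
the job is handed in; nothing more can be done
None
```

The job is done and handed in at about 10.5 s on the robot's clock; no verdict was reported.

- **Prongs:** I ran the shut fingertip along the rail about 15 mm above it. It went past prongs 1, 2 and 3 from the red end and stopped at rack y of about 31 mm. I saw prong 3 bent under the finger, with 1–2 N felt there. I saw prongs 1 and 2 only after the finger had passed, when both stood upright again, so their bend past 0.25 rad is inferred. I then lifted straight up, well short of prong 4.
- **Tin:** I pushed it with two slightly parted fingertips into the third gap until the tool stalled against the back panel at 5.7 N. Then I backed off and lifted clear.
- **Last checks:** The tin measured rack x -25.4 mm, y 28.6 mm, against a home place of -25 and 29. In the last wrist picture it stands upright, the prongs in view have sprung back, the green tins look home and the gripper touches nothing. I did not re-measure the plate, tumbler, funnel or ladle, but the arm never went near them.
- **What disagreed:** The arm's near-reach limit kept the fingertips at z of about 21 mm instead of the 15 mm I commanded, with a 0.014 rad tilt. This did no harm. The first scene and side camera estimates differed by about 10 mm, and the wrist view settled that.

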